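# Uncover the tin and nest the bearing-driver cups

## Robot

A 7-joint arm with a two-finger parallel gripper is mounted at the origin on the work surface. World frame = base frame: x ahead of the robot, y to its left, z up, the work surface at z = 0. Lengths are in m, angles in rad, forces in N, time in s.
With the tool pointing down it reaches from about 0.425 to 0.875 m from the base axis. Payload 4.7 kg.
Tool frame: the origin (TCP) lies between the finger pads; the fingertips stand 25 mm ahead of it and the grasp point (between the pads) lies 6 mm ahead of it; z points along the fingers, y is the line along which they close (so a half turn about z gives the same grasp; the last joint's range is limited). The gripper opens to 87 mm and grips with 3 to 60 N. Pads are 19 mm wide; open, the fingers measure 117 mm over their backs; the gripper's body (75 mm by 190 mm) begins 51 mm behind the grasp point.
Start: joints at [-1.184, 0.321, -0.07, 1.45, 0.023, 1.371, -0.057], TCP at [0.237, 0.605, 0.248] pointing down, gripper open.
Joint ranges: [-2.86, 2.86], [-0.3, 2.09], [-1.38, 1.24], [0.06, 2.45], [-1.56, 4.7], [0.09, 2.05], [-2.69, 2.69]. Speed limits (rad/s): [2.57, 2.57, 3.14, 3.14, 3.14, 3.14, 3.14].

## Interface

Orientations are given as a unit quaternion [x, y, z, w].
In Python, from plant import robot gives the robot as it stands.
- The arm moves only by the shell command python3 -m crank 'ROWS'. ROWS is JSON, a list of rows, each a list of 3 entries, a list of its own where there are three numbers: the turn, a rotation vector about the world's x, y, z scaled (see below), then the shift along the world's x, y, z scaled (see below), then the opening, from -1 (shut) to 1 (fully open). In form: [[[ax, ay, az], [x, y, z], jaw], ...]. A call has 1 to 12 rows; each row shifts and turns the commanded pose from where the row before left it; what a row does not reach is not made up. The controller multiplies each number of a shift by 0.025 m and each number of a turn by 0.08 rad. A row lasts 1/8 s, in which the tool goes at most 62.5 mm and 10.7 degrees, less where a joint would pass 70% of its speed; a pose out of reach is approached as far as the arm can. A call with a number of a shift or a turn outside -1 to 1 is refused whole. A call with a gripper value outside its range is refused whole. The fingers move at their own pace and stop on an object; the grip force is fixed at half the most. Time passes only in rows, so rows that do not move let the fingers close. It gives the time, the measured TCP pose, the force, the opening and the grip force at its end, in the units of the state.
- robot.observe(): the state, without advancing time (a new reading comes with each control period).
- robot.get_image(name): name is "side" or "top"; returns a dict with "color" (420x560x3 uint8, blue, green, red), "z_map" (420x560 float32, m along the optical axis (not along the pixel's ray), 0 where there is no reading), "fx", "fy", "cx", "cy" (pixels), "k1" (the pictures are not rectified: a ray, as slopes to the right and down, at radius r is drawn at 1 + k1 r^2 times it, then the intrinsics apply), "cam_to_world" (4x4, takes a point from camera to world coordinates). Camera axes: x right, y down, z forward; pixel columns grow to the right and rows downward; lengths in m; the calibration is good to about 2 mm. A picture is of the moment at which its call begins.
- robot.sign_off(): hands the job in; it is judged then, once.
Trained networks look in a picture, given as the dict that the camera call returned (one of the last four; its "shot" number tells which), for a name from the list of things; names that differ only in an ending like _2 or _b are one class to them, and where a whole thing is asked for, a point or a joint stands for the part that bears it (a point fixed in the world has none). Each returns a list of dicts, best first, with "p" (0 to 1); they miss things now and then, are a little off and sometimes report something else, mostly with a low value. They report only what shows in the picture. A call takes as long as a camera call. They do not tell look-alikes from the thing itself.
- robot.find_in(name, picture): "rect" ([left, top, width, height] in pixels, round what is visible of it).
- robot.masks_of(name, picture): "mask" (420x560 bool, what is visible of it) and "rect" ([left, top, width, height] in pixels, round what is visible of it).
- robot.tip_of(name, picture): "xy" ([column, row] in pixels: a listed point, or the origin of a listed thing).
The state is a dict: "time_s": time; "q": joint angles; "joint_vel": joint speeds; "joint_torque": joint torques, N m; "ee_pos": TCP position; "ee_rot": TCP orientation; "force": force on the tool from outside, world axes, zero at the start; "wrist_torque": the same for the moment, N m; "finger_gap": finger opening in m; "gripper_force": force on a finger pad.
Only numpy, scipy, OpenCV 4.12 (cv2) and the standard library are available. Lean on these libraries where they do the work, as an engineer would, in place of code of your own. Each camera call takes 0.05 s, during which the arm holds its last target. There are 200 camera calls.

## Task

Take the lid off the blue tin and set it down on the black rubber mat, knob up and wholly on the mat. Then stand the red cup in the open tin, and after that stand the brass cup inside the red cup, each upright and right down on the floor beneath it. Set things down, do not drop them, keep the tin standing on the bench, and leave the spray can, the hammer and the black socket alone.

Things in the scene. Friction and masses are not known exactly. Their poses are not given: they have to be found in the camera images.
- tin: Open round blue steel tin standing loose on the bench, 0.9 kg, 60 mm tall, outer diameter 86 mm, bore 76 mm (wall 5 mm), floor 6 mm thick. Covered at the start by the lid. Origin at the centre of its underside, z up.
- tin_lid: Loose blue lid resting on the tin, unlatched, about 0.16 kg: disc 100 mm across, 4 mm thick, skirt below it 10 mm deep (bore 94 mm, loose round the tin), upright black round knob on top, 24 mm across, 30 mm tall. Origin on the axis at the skirt's lower edge, z up: disc top at 14 mm, knob top at 44 mm. On the tin the origin is 50 mm above the tin's underside.
- mat: Square black rubber mat, 180 x 180 mm, 4 mm thick, fixed to the bench. Origin at the centre of its underside, x and y along its sides.
- big_cup: Red open round cup, about 0.28 kg, standing mouth up on the bench: outer diameter 66 mm (60 mm at the bevelled foot), height 92 mm, bore 58 mm, wall 4 mm, floor 6 mm thick. Origin at the centre of its underside, z up. In the tin its origin is 6 mm above the tin's underside and its rim stands 38 mm above the tin's rim.
- small_cup: Brass-coloured open round cup, narrower and taller, about 0.26 kg, standing mouth up on the bench: outer diameter 50 mm (44 mm at the bevelled foot), height 124 mm, wall 4 mm, floor 6 mm thick. Origin at the centre of its underside, z up. In the red cup its origin is 6 mm above the red cup's underside and its rim stands 38 mm above the red cup's rim.
- spray_can: Bystander: upright white spray can with a yellow band, diameter 54 mm, 150 mm tall, beyond the work. Origin at the centre of its underside.
- mallet: Bystander: wooden-handled hammer lying on the bench beyond the work, about 300 mm long. Origin under it; its handle runs along its own -x.
- nut_socket: Bystander: black steel tube socket standing on the bench beyond the work, diameter 30 mm, 50 mm tall. Origin at the centre of its underside.
Things that resemble listed ones, but are neither listed nor needed, are in the scene too. Of the things that look like the big_cup, the largest one is meant.

How it is judged:
On the way, in this order (a step that is already met when the one before it is completed fails the run):
1. the lid lies knob up, released, on the mat (x of tin_lid in the frame of mat between -0.045 and 0.045 m and y of tin_lid in the frame of mat between -0.045 and 0.045 m and height (world z) of tin_lid between -0.002 and 0.01 m and angle between tin_lid's own z axis and vertical below 0.1 rad and contact force between the fingers and tin_lid below 0.2 N and linear speed of tin_lid below 0.03 m/s), for 0.2 s.
2. the red cup stands released on the floor of the tin (horizontal distance between big_cup and tin below 0.009 m and z of big_cup in the frame of tin between 0.002 and 0.01 m and angle between big_cup's own z axis and vertical below 0.08 rad and contact force between the fingers and big_cup below 0.2 N and linear speed of big_cup below 0.03 m/s), for 0.2 s.
3. the brass cup stands released on the floor of the red cup (horizontal distance between small_cup and big_cup below 0.009 m and z of small_cup in the frame of big_cup between 0.002 and 0.01 m and angle between small_cup's own z axis and vertical below 0.08 rad and contact force between the fingers and small_cup below 0.2 N and linear speed of small_cup below 0.03 m/s), for 0.2 s.
At the end, for the whole second after the job is handed in: Lid knob up (0.1 rad), released, centre within 45 mm of the mat centre along each side; red cup on the tin floor, brass cup on the red cup floor (height 4 mm, axes 9 mm, tilt 0.08 rad); tin upright on the bench (0.06 rad); all released and at rest (x of tin_lid in the frame of mat between -0.045 and 0.045 m and y of tin_lid in the frame of mat between -0.045 and 0.045 m and height (world z) of tin_lid between -0.002 and 0.01 m and angle between tin_lid's own z axis and vertical below 0.1 rad and horizontal distance between big_cup and tin below 0.009 m and z of big_cup in the frame of tin between 0.002 and 0.01 m and angle between each of big_cup, small_cup's own z axis and vertical below 0.08 rad and horizontal distance between small_cup and big_cup below 0.009 m and z of small_cup in the frame of big_cup between 0.002 and 0.01 m and angle between tin's own z axis and vertical below 0.06 rad and height (world z) of tin below 0.006 m and linear speed of each of tin_lid, big_cup, small_cup, tin below 0.03 m/s); the robot touches nothing.
It fails at once if the lid or a cup is dropped: falls freely faster than 0.75 m/s (about 30 mm) ((linear speed of tin_lid above 0.75 m/s and contact force between the fingers and tin_lid below 0.1 N) or (linear speed of big_cup above 0.75 m/s and contact force between the fingers and big_cup below 0.1 N) or (linear speed of small_cup above 0.75 m/s and contact force between the fingers and small_cup below 0.1 N)).
It fails at once if the tin is tipped or lifted (angle between tin's own z axis and vertical above 0.35 rad or height (world z) of tin above 0.03 m).
It fails at once if a bystander is moved by more than 30 mm (distance of any of spray_can, mallet, nut_socket from where it was at the start of the episode above 0.03 m).
It also fails if it takes over 72 s, if anything falls off the work surface, if the arm or the gripper's body presses on something with over 40 N, if the wrist force passes 120 N, or if a joint passes its speed limit or range.

## Working session

There is one attempt and no reset: what is moved stays moved. The work goes in short steps, Python scripts to look and compute and a shell command to move; the robot and the scene stay as the last step left them, time stands still between calls to the robot, and variables do not carry over. Pictures are saved under pics/ and viewed, at most 10 in all, crops included, and the job is handed in when it is done.

```bash
mkdir -p pics
cat > h.py <<'E'
import numpy as np, cv2
from plant import robot
def cloud(p):
    h,w=p["z_map"].shape; v,u=np.mgrid[0:h,0:w].astype(np.float64)
    K=np.array([[p["fx"],0,p["cx"]],[0,p["fy"],p["cy"]],[0,0,1]])
    n=cv2.undistortPoints(np.stack([u.ravel(),v.ravel()],1).reshape(-1,1,2),K,np.array([p["k1"],0,0,0,0.])).reshape(h,w,2)
    z=p["z_map"]; P=np.dstack([n[...,0]*z,n[...,1]*z,z,np.ones_like(z)])@np.array(p["cam_to_world"]).T
    P=P[...,:3]; P[z==0]=np.nan
    return P
E
python3 - <<'E'
from h import *
s=robot.observe(); print(s["ee_pos"],s["ee_rot"],s["finger_gap"],s["force"])
ims=[]
for c in ["top","side"]:
    p=robot.get_image(c); cv2.imwrite(f"pics/{c}0.png",p["color"]); P=cloud(p)
    print(c,np.array(p["cam_to_world"])[:3].round(3).tolist())
    for n in ["tin","tin_lid","mat","big_cup","small_cup","spray_can","mallet","nut_socket"]:
        for m in robot.masks_of(n,p):
            if m["p"]<.3: continue
            q=P[m["mask"]]; q=q[~np.isnan(q[:,0])]
            t=q[q[:,2]>np.percentile(q[:,2],98)-.006] if len(q) else q
            if len(q): print(n,round(m["p"],2),m["rect"],"med",np.median(q,0).round(3),"lo",np.percentile(q,2,axis=0).round(3),"hi",np.percentile(q,98,axis=0).round(3),"topmid",((t.min(0)+t.max(0))/2).round(4),"ext",np.ptp(t,0).round(3))
E
```

```text
[0.23661077 0.60486558 0.2464604 ] [ 1.85305484e-01  9.82680496e-01 -9.52152667e-04 -1.16896960e-04] 0.08718976198466165 [-0.25212178  0.23402067 -0.66572251]
top [[0.065, -0.974, 0.215, 0.403], [-0.998, -0.064, 0.014, -0.005], [0.0, -0.215, -0.977, 0.886]]
tin_lid 0.7 [214.7, 208.2, 48.1, 49.6] med [0.533 0.07  0.064] lo [0.489 0.026 0.06 ] hi [0.58  0.116 0.094] topmid [0.5352 0.071  0.0931] ext [0.023 0.023 0.008]
tin_lid 0.39 [93.8, 187.7, 106.6, 103.8] med [0.514 0.271 0.004] lo [0.423 0.179 0.   ] hi [0.606 0.368 0.007] topmid [0.5171 0.274  0.0052] ext [0.217 0.221 0.008]
mat 0.71 [95.0, 186.6, 105.0, 104.8] med [0.514 0.271 0.004] lo [0.424 0.181 0.001] hi [0.606 0.364 0.007] topmid [0.5159 0.2723 0.0052] ext [0.215 0.217 0.008]
big_cup 0.8 [314.9, 290.3, 22.1, 23.7] med [ 0.411 -0.11   0.007] lo [ 0.391 -0.128 -0.   ] hi [ 0.43  -0.084  0.064] topmid [ 0.4103 -0.1063  0.0618] ext [0.043 0.045 0.008]
big_cup 0.76 [417.9, 288.2, 34.1, 23.3] med [ 0.427 -0.342  0.035] lo [ 0.406 -0.355  0.002] hi [ 0.448 -0.312  0.063] topmid [ 0.4277 -0.3335  0.0613] ext [0.044 0.045 0.008]
bi
[... 2447 characters left out ...]
225] ext [0.048 0.05  0.007]
spray_can 0.77 [308.1, 140.8, 21.9, 57.7] med [0.7   0.142 0.097] lo [0.678 0.135 0.002] hi [0.729 0.227 0.152] topmid [0.7047 0.1606 0.1495] ext [0.049 0.048 0.007]
spray_can 0.41 [235.6, 215.6, 38.6, 15.6] med [0.536 0.031 0.021] lo [0.496 0.026 0.002] hi [0.571 0.053 0.04 ] topmid [0.5325 0.0348 0.0377] ext [0.067 0.018 0.008]
mallet 0.87 [284.9, 222.1, 114.0, 41.7] med [ 0.716 -0.059  0.022] lo [ 0.607 -0.101  0.003] hi [0.849 0.012 0.028] topmid [ 0.7284 -0.039   0.0255] ext [0.255 0.126 0.008]
nut_socket 0.74 [317.0, 192.8, 13.2, 22.3] med [0.707 0.072 0.035] lo [0.694 0.066 0.003] hi [0.721 0.094 0.051] topmid [0.7074 0.0808 0.0487] ext [0.028 0.031 0.008]
```

View pics/top0.png

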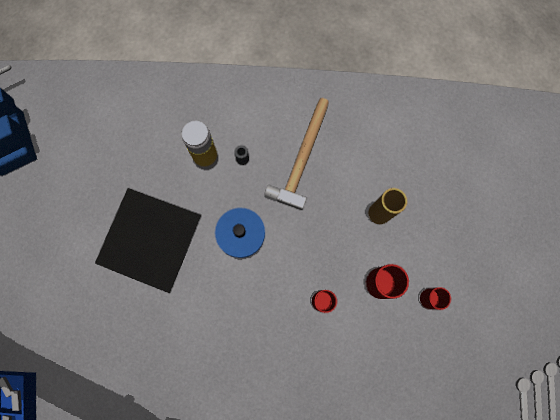

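View pics/side0.png

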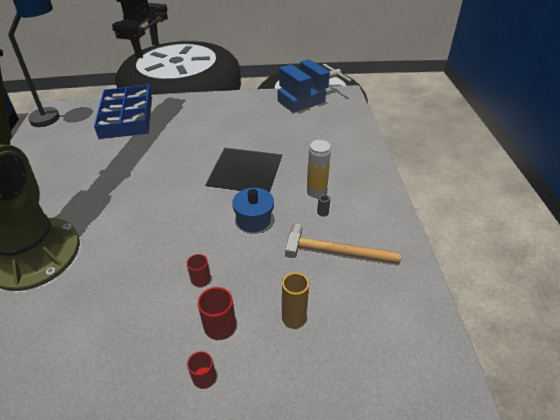

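The pictures agree with the networks: lid at top-view (239,232), the largest red cup at (387,281), brass cup at (390,205) and mat at (148,240). Small red look-alikes are at (323,301) and (437,298). Now moving toward the lid.

```bash
python3 -m crank '[[[0,0,0],[0.54,-0.97,0],1],[[0,0,0],[0.54,-0.97,0],1],[[0,0,0],[0.54,-0.97,0],1],[[0,0,0],[0.54,-0.97,0],1],[[0,0,0],[0.54,-0.97,0],1],[[0,0,0],[0.54,-0.97,0],1],[[0,0,0],[0.54,-0.97,0],1],[[0,0,0],[0.54,-0.97,0],1],[[0,0,0],[0.54,-0.97,0],1],[[0,0,0],[0.54,-0.97,0],1],[[0,0,0],[0.54,-0.97,0],1],[[0,0,0],[0.54,-0.97,0],1]]'
python3 -m crank '[[[0,0,0],[0.54,-0.97,0],1],[[0,0,0],[0.54,-0.97,0],1],[[0,0,0],[0.54,-0.97,0],1],[[0,0,0],[0.54,-0.97,0],1],[[0,0,0],[0.54,-0.97,0],1],[[0,0,0],[0.54,-0.97,0],1],[[0,0,0],[0.54,-0.97,-0.5],1],[[0,0,0],[0.54,-0.97,-0.5],1],[[0,0,0],[0.54,-0.97,-0.5],1],[[0,0,0],[0.54,-0.97,-0.5],1],[[0,0,0],[0,0,0],1],[[0,0,0],[0,0,0],1]]'
python3 -c "
from h import *
s=robot.observe();print(s['q'],s['ee_pos'],s['ee_rot'],s['force'])"
```

```text
time_s: 2.4
ee_pos: [0.3992, 0.3135, 0.2478]
ee_rot: [0.185, 0.983, 0.0, 0.0]
force: [-0.5, 1.1, -0.1]
finger_gap: 0.0871
gripper_force: 0.0
time_s: 3.9
ee_pos: [0.5337, 0.0727, 0.1979]
ee_rot: [0.185, 0.983, 0.0, -0.0]
force: [0.4, 1.2, 0.2]
finger_gap: 0.0869
gripper_force: 0.0
[-0.56186931  0.11489565  0.4069515   1.80977873 -0.04907481  1.22635582
  1.05779372] [0.53365083 0.07274166 0.19786615] [ 1.85055612e-01  9.82727961e-01  4.18618266e-04 -1.38001928e-05] [0.37301846 1.17553228 0.20710639]
```

```bash
python3 -m crank '[[[0,0,0],[0.05,-0.12,-0.9],1],[[0,0,0],[0,0,-0.9],1],[[0,0,0],[0,0,-0.9],1],[[0,0,0],[0,0,-0.8],1],[[0,0,0],[0,0,-0.6],1],[[0,0,0],[0,0,0],1],[[0,0,0],[0,0,0],-1],[[0,0,0],[0,0,0],-1],[[0,0,0],[0,0,0],-1],[[0,0,0],[0,0,0],-1],[[0,0,0],[0,0,0],-1]]'
python3 - <<'E'
from h import *
s=robot.observe();print(s['ee_pos'],s['force'],s['finger_gap'],s['gripper_force'])
E
```

```text
time_s: 5.28
ee_pos: [0.5351, 0.0689, 0.0952]
ee_rot: [0.185, 0.983, 0.0, 0.0]
force: [-0.4, 0.3, 0.0]
finger_gap: 0.045
gripper_force: 0.0
[0.53505136 0.06885788 0.09517843] [-0.43244875  0.31563341  0.0170331 ] 0.045006250046346556 0.0
```

```bash
python3 -m crank '[[[0,0,0],[0,0,0],-1],[[0,0,0],[0,0,0],-1],[[0,0,0],[0,0,0],-1],[[0,0,0],[0,0,0],-1],[[0,0,0],[0,0,0],-1],[[0,0,0],[0,0,0.5],-1],[[0,0,0],[0,0,0.8],-1],[[0,0,0],[0,0,0.8],-1]]'
python3 - <<'E'
from h import *
p=robot.get_image("top");q=robot.get_image("side")
for p in (p,q):
    P=cloud(p)
    for m in robot.masks_of("mat",p)[:1]:
        c=P[m["mask"]]; c=c[(abs(c[:,2]-.004)<.02)]
        k=m["mask"].astype(np.uint8)
        h=cv2.convexHull(c[:,:2].astype(np.float32)); print("mat",cv2.minAreaRect(h),np.median(c,0))
    for m in robot.masks_of("tin",p)[:2]: 
        c=P[m["mask"]];print(m["p"],np.nanmin(c,0).round(3),np.nanmax(c,0).round(3))
i=np.hstack([p["color"][100:320,150:400]]); cv2.imwrite("pics/s1.png",cv2.resize(i,None,fx=2.4,fy=2.4))
E
```

```text
time_s: 6.28
ee_pos: [0.5349, 0.0687, 0.1487]
ee_rot: [0.185, 0.983, -0.0, -0.0]
force: [0.2, 0.6, -1.2]
finger_gap: 0.0232
gripper_force: 30.0
mat ((0.5245414972305298, 0.30515336990356445), (0.12110024690628052, 0.18024232983589172), 74.58277893066406) [0.5113167  0.31349429 0.00386728]
mat ((0.5147963762283325, 0.27451589703559875), (0.1847917139530182, 0.1883459836244583), 76.67720794677734) [0.46601288 0.26554306 0.00394075]
0.56 [0.49  0.024 0.003] [0.573 0.11  0.106]
```

View pics/s1.png

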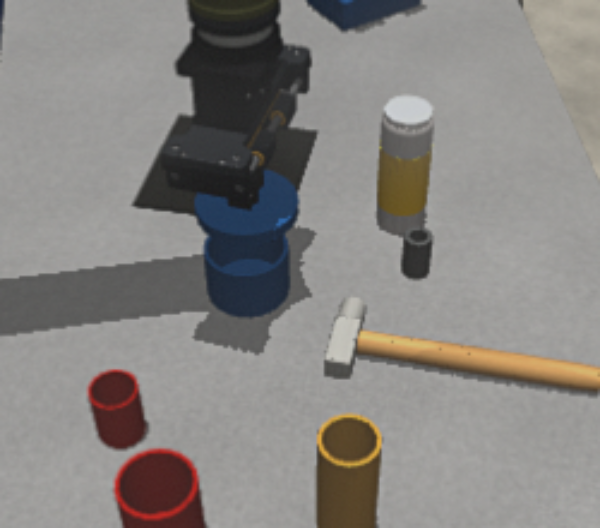

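The lid is held level in the crop at (247,205), and the tin is still standing below it. Moving to the mat.

```bash
python3 -m crank '[[[0,0,0],[-0.09,0.9,0],-1],[[0,0,0],[-0.09,0.9,0],-1],[[0,0,0],[-0.09,0.9,0],-1],[[0,0,0],[-0.09,0.9,0],-1],[[0,0,0],[-0.09,0.9,0],-1],[[0,0,0],[-0.09,0.9,0],-1],[[0,0,0],[-0.09,0.9,0],-1],[[0,0,0],[-0.09,0.9,0],-1],[[0,0,0],[-0.09,0.9,0],-1],[[0,0,0],[0,0,0],-1]]'
python3 -m crank '[[[0,0,0],[0,0,-0.8],-1],[[0,0,0],[0,0,-0.8],-1],[[0,0,0],[0,0,-0.8],-1],[[0,0,0],[0,0,-0.6],-1],[[0,0,0],[0,0,-0.4],-1],[[0,0,0],[0,0,-0.3],-1],[[0,0,0],[0,0,-0.1],-1],[[0,0,0],[0,0,0],-1]]'
```

```text
time_s: 7.82
ee_pos: [0.5139, 0.2739, 0.1472]
ee_rot: [0.183, 0.983, 0.0, -0.0]
force: [0.4, -0.2, -1.4]
finger_gap: 0.023
gripper_force: 30.0
time_s: 8.82
ee_pos: [0.515, 0.2715, 0.0528]
ee_rot: [0.185, 0.983, 0.0, 0.0]
force: [0.2, -0.5, -1.6]
finger_gap: 0.0233
gripper_force: 30.0
```

```bash
python3 -m crank '[[[0,0,0],[0,0,-0.1],-1],[[0,0,0],[0,0,-0.06],-1],[[0,0,0],[0,0,0],-1]]'
```

```text
time_s: 9.2
ee_pos: [0.5149, 0.2715, 0.0491]
ee_rot: [0.185, 0.983, 0.0, 0.0]
force: [-1.5, 0.5, 1.1]
finger_gap: 0.0232
gripper_force: 30.0
```

```bash
python3 -m crank '[[[0,0,0],[0,0,0],1],[[0,0,0],[0,0,0],1],[[0,0,0],[0,0,0],1],[[0,0,0],[0,0,0],1],[[0,0,0],[0,0,0.8],1],[[0,0,0],[0,0,1],1],[[0,0,0],[0,0,1],1],[[0,0,0],[0,0,1],1],[[0,0,0],[0,0,1],1],[[0,0,0],[0,0,1],1],[[0,0,0],[0,-1,1],1],[[0,0,0],[0,-1,0],1]]'
python3 -m crank '[[[0,0,0],[-0.1,-1,0],1],[[0,0,0],[-0.2,-1,0],1],[[0,0,0],[-0.2,-1,0],1],[[0,0,0],[-0.2,-1,0],1],[[0,0,0],[-0.2,-1,0],1],[[0,0,0],[-0.2,-1,0],1],[[0,0,0],[-0.2,-1,0],1],[[0,0,0],[-0.2,-1,0],1],[[0,0,0],[-0.2,-1,0],1],[[0,0,0],[-0.2,-1,0],1],[[0,0,0],[-0.2,-1,0],1],[[0,0,0],[-0.2,-1,0],1]]'
python3 - <<'E'
from h import *
def circ(c):
    # Kasa fit then residual
    A=np.c_[2*c[:,:2],np.ones(len(c))]; x=np.linalg.lstsq(A,(c[:,:2]**2).sum(1),rcond=None)[0]
    return x[:2].round(4),round(float(np.sqrt(x[2]+x[:2]@x[:2])),4)
for n in("top","side"):
    p=robot.get_image(n);P=cloud(p).reshape(-1,3);P=P[~np.isnan(P[:,0])]
    for nm,xy,z,r in(("tin",(.535,.069),.06,.05),("big",(.454,-.2285),.092,.04),("brass",(.604,-.222),.124,.035),("lid",(.515,.2715),.018,.056),("knob",(.515,.2715),.048,.03)):
        c=P[(np.hypot(*(P[:,:2]-xy).T)<r)&(abs(P[:,2]-z)<.004)]
        if len(c)>8: print(n,nm,len(c),circ(c),"box",((c.min(0)+c.max(0))/2).round(4),np.ptp(c,0).round(3),"z",np.median(c[:,2]).round(4))
    cv2.imwrite(f"pics/{n}2.png",p["color"])
E
```

```text
time_s: 10.7
ee_pos: [0.5159, 0.2211, 0.2206]
ee_rot: [0.185, 0.983, 0.001, 0.002]
force: [-0.2, -0.2, -1.0]
finger_gap: 0.0866
gripper_force: 0.0
time_s: 12.2
ee_pos: [0.4566, -0.0801, 0.2186]
ee_rot: [0.185, 0.983, 0.0, 0.0]
force: [-0.4, 0.4, -0.2]
finger_gap: 0.0871
gripper_force: 0.0
top tin 322 (array([0.533 , 0.0714]), 0.0404) box [0.5335 0.0717 0.0596] [0.085 0.085 0.007] z 0.0595
top brass 15 (array([ 0.619 , -0.2229]), 0.0091) box [ 0.6265 -0.2236  0.1235] [0.004 0.019 0.003] z 0.1238
top lid 1550 (array([0.5139, 0.2724]), 0.0371) box [0.5137 0.2726 0.018 ] [0.1   0.1   0.008] z 0.0178
top knob 106 (array([0.5139, 0.2715]), 0.0086) box [0.5142 0.2716 0.0477] [0.023 0.025 0.006] z 0.0479
side tin 210 (array([0.5319, 0.0681]), 0.0404) box [0.5323 0.0694 0.0594] [0.083 0.088 0.006] z 0.0595
side big 246 (array([ 0.4543, -0.2296]), 0.0303) box [ 0.4546 -0.2296  0.0915] [0.063 0.066 0.007] z 0.0914
side brass 187 (array([ 0.6036, -0.224 ]), 0.023) box [ 0.6036 -0.2235  0.1234] [0.048 0.052 0.007] z 0.1233
side lid 461 (array([0.5172, 0.2656]), 0.0347) box [0.5145 0.2678 0.018 ] [0.096 0.098 0.008] z 0.018
side knob 34 (array([0.5141, 0.2695]), 0.0086) box [0.5148 0.2705 0.0478] [0.019 0.025 0.006] z 0.0474
```

View pics/top2.png

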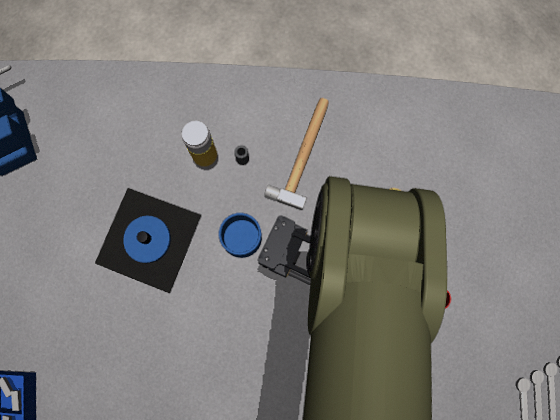

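Lid sits in the middle of the mat at (145,238), and the open tin at (240,234) is undisturbed. Next the red cup.

```bash
python3 -m crank '[[[0,0,0],[-0.1,-1,0],1],[[0,0,0],[0,-1,0],1],[[0,0,0],[0,-1,0],1],[[0,0,0],[0,-1,0],1],[[0,0,0],[0,-1,0],1],[[0,0,0],[0,-0.94,0],1],[[0,0,0],[0,0,-0.8],1],[[0,0,0],[0,0,-0.8],1],[[0,0,0],[0,0,0],1]]'
```

```text
time_s: 13.42
ee_pos: [0.4539, -0.2261, 0.1773]
ee_rot: [0.185, 0.983, 0.0, -0.002]
force: [-0.3, 0.0, 0.1]
finger_gap: 0.0867
gripper_force: 0.0
```

```bash
python3 -m crank '[[[0,0,0],[0,-0.06,-0.9],1],[[0,0,0],[0,0,-0.9],1],[[0,0,0],[0,0,-0.8],1],[[0,0,0],[0,0,-0.8],1],[[0,0,0],[0,0,-0.32],1],[[0,0,0],[0,0,0],1],[[0,0,0],[0,0,0],-1],[[0,0,0],[0,0,0],-1],[[0,0,0],[0,0,0],-1],[[0,0,0],[0,0,0],-1],[[0,0,0],[0,0,0],-1],[[0,0,0],[0,0,0],-1]]'
```

```text
time_s: 14.92
ee_pos: [0.4552, -0.2286, 0.086]
ee_rot: [0.185, 0.983, 0.0, 0.0]
force: [-0.5, 1.6, 5.8]
finger_gap: 0.0657
gripper_force: 30.0
```

```bash
python3 -m crank '[[[0,0,0],[0,0,0.6],-1],[[0,0,0],[0,0,1],-1],[[0,0,0],[0,0,1],-1],[[0,0,0],[0,0,1],-1],[[0,0,0],[0,0,0.4],-1],[[0,0,0],[0,0,0],-1]]'
python3 -m crank '[[[0,0,0],[0.26,0.99,0],-1],[[0,0,0],[0.26,0.99,0],-1],[[0,0,0],[0.26,0.99,0],-1],[[0,0,0],[0.26,0.99,0],-1],[[0,0,0],[0.26,0.99,0],-1],[[0,0,0],[0.26,0.99,0],-1],[[0,0,0],[0.26,0.99,0],-1],[[0,0,0],[0.26,0.99,0],-1],[[0,0,0],[0.26,0.99,0],-1],[[0,0,0],[0.26,0.99,0],-1],[[0,0,0],[0.26,0.99,0],-1],[[0,0,0],[0.26,0.99,0],-1]]'
python3 -m crank '[[[0,0,0],[0,0,0],-1],[[0,0,0],[0,0,0],-1]]'
cat > m.py <<'E'
from h import *
import sys
from scipy.optimize import least_squares
def fit(P,xy,z,r,R):
    c=P[(np.hypot(*(P[:,:2]-xy).T)<r)&(abs(P[:,2]-z)<.004)]
    if len(c)<9: return
    b=least_squares(lambda x:np.hypot(c[:,0]-x[0],c[:,1]-x[1])-R,xy,loss="soft_l1",f_scale=.002).x
    return len(c),b.round(4),((c.min(0)+c.max(0))/2).round(4),np.ptp(c,0).round(3)
E
python3 - <<'E'
from m import *
s=robot.observe();e=s["ee_pos"];print(e,s["force"])
for n in("top","side"):
    p=robot.get_image(n);P=cloud(p).reshape(-1,3);P=P[~np.isnan(P[:,0])]
    print(n,"tin",fit(P,(.5325,.07),.06,.05,.0405),"cuprim",fit(P,e[:2],e[2]+.008,.036,.031))
    cv2.imwrite(f"pics/{n}3.png",p["color"])
cv2.imwrite("pics/s3.png",cv2.resize(p["color"][120:300,170:370],None,fx=3,fy=3))
E
```

```text
time_s: 15.68
ee_pos: [0.4548, -0.2287, 0.1858]
ee_rot: [0.185, 0.983, 0.0, 0.0]
force: [0.2, 0.4, -2.4]
finger_gap: 0.0654
gripper_force: 30.0
time_s: 17.18
ee_pos: [0.5322, 0.0691, 0.1842]
ee_rot: [0.185, 0.983, -0.001, -0.001]
force: [-0.5, -0.1, -2.5]
finger_gap: 0.0654
gripper_force: 30.0
time_s: 17.42
ee_pos: [0.5324, 0.0676, 0.185]
ee_rot: [0.186, 0.983, -0.001, -0.0]
force: [-0.5, -0.9, -1.3]
finger_gap: 0.0655
gripper_force: 30.0
[0.53242976 0.0675986  0.18501707] [-0.46922067 -0.90266169 -1.32143469]
top tin None cuprim None
side tin (154, array([0.5321, 0.0682]), array([0.5323, 0.0611, 0.0593]), array([0.083, 0.073, 0.007])) cuprim (41, array([0.531, 0.066]), array([0.55  , 0.061 , 0.1915]), array([0.026, 0.055, 0.004]))
```

View pics/s3.png

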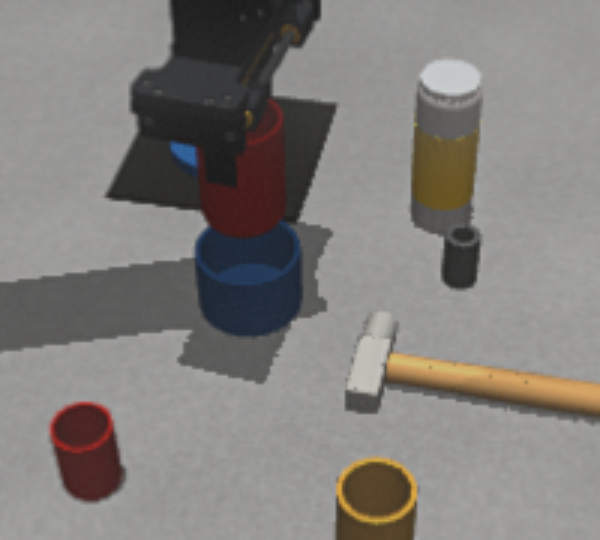

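The cup is held upright just above and behind the tin mouth in the crop (cup bottom at (245,225), tin rim at (248,250)). Lowering with a 2 mm correction.

```bash
python3 -m crank '[[[0,0,0],[0.02,0.09,-0.6],-1],[[0,0,0],[0,0,-0.6],-1],[[0,0,0],[0,0,-0.4],-1],[[0,0,0],[0,0,-0.4],-1],[[0,0,0],[0,0,-0.4],-1],[[0,0,0],[0,0,0],-1]]'
python3 -m crank '[[[0,0,0],[0,0,-0.4],-1],[[0,0,0],[0,0,-0.4],-1],[[0,0,0],[0,0,-0.3],-1],[[0,0,0],[0,0,0],-1]]'
```

```text
time_s: 18.27
ee_pos: [0.5327, 0.0705, 0.1246]
ee_rot: [0.185, 0.983, -0.0, -0.001]
force: [-0.7, 0.5, -2.1]
finger_gap: 0.0655
gripper_force: 30.0
time_s: 18.77
ee_pos: [0.5327, 0.0705, 0.0972]
ee_rot: [0.185, 0.983, -0.0, -0.001]
force: [0.4, -0.4, -1.5]
finger_gap: 0.0654
gripper_force: 30.0
```

No contact, so it is inside the bore. Final 5 mm.

```bash
python3 -m crank '[[[0,0,0],[0,0,-0.1],-1],[[0,0,0],[0,0,-0.08],-1],[[0,0,0],[0,0,-0.04],-1],[[0,0,0],[0,0,0],-1]]'
```

```text
time_s: 19.27
ee_pos: [0.5333, 0.0706, 0.0926]
ee_rot: [0.185, 0.983, 0.0, 0.0]
force: [0.7, 0.1, -2.6]
finger_gap: 0.0654
gripper_force: 30.0
```

```bash
python3 -m crank '[[[0,0,0],[0,0,-0.04],-1],[[0,0,0],[0,0,0],-1]]'
python3 -m crank '[[[0,0,0],[0,0,-0.04],-1],[[0,0,0],[0,0,0],-1]]'
```

```text
time_s: 19.52
ee_pos: [0.5335, 0.0707, 0.0921]
ee_rot: [0.185, 0.983, 0.0, 0.0]
force: [-1.1, -0.0, 1.9]
finger_gap: 0.0655
gripper_force: 30.0
time_s: 19.77
ee_pos: [0.5335, 0.0706, 0.092]
ee_rot: [0.185, 0.983, 0.0, 0.0]
force: [-3.9, -1.3, 9.5]
finger_gap: 0.0652
gripper_force: 30.0
```

```bash
python3 -m crank '[[[0,0,0],[0,0,0],1],[[0,0,0],[0,0,0],1],[[0,0,0],[0,0,0],1],[[0,0,0],[0,0,0],1],[[0,0,0],[0,0,0.6],1],[[0,0,0],[0,0,1],1],[[0,0,0],[0,0,1],1],[[0,0,0],[0,0,1],1],[[0,0,0],[0,0,0.8],1]]'
python3 -m crank '[[[0,0,0],[0.235,-0.98,0],1],[[0,0,0],[0.235,-0.98,0],1],[[0,0,0],[0.235,-0.98,0],1],[[0,0,0],[0.235,-0.98,0],1],[[0,0,0],[0.235,-0.98,0],1],[[0,0,0],[0.235,-0.98,0],1],[[0,0,0],[0.235,-0.98,0],1],[[0,0,0],[0.235,-0.98,0],1],[[0,0,0],[0.235,-0.98,0],1],[[0,0,0],[0.235,-0.98,0],1],[[0,0,0],[0.235,-0.98,0],1],[[0,0,0],[0.235,-0.98,0],1]]'
python3 -m crank '[[[0,0,0],[0,0,0],1]]'
python3 - <<'E'
from m import *
for n in("top","side"):
    p=robot.get_image(n);P=cloud(p).reshape(-1,3);P=P[~np.isnan(P[:,0])]
    print(n,"tin",fit(P,(.5325,.07),.06,.05,.0405),"cuprim",fit(P,(.533,.07),.098,.04,.031),"brass",fit(P,(.604,-.222),.124,.035,.023))
    cv2.imwrite(f"pics/{n}4.png",p["color"])
E
```

```text
time_s: 20.9
ee_pos: [0.5338, 0.0705, 0.2029]
ee_rot: [0.185, 0.983, 0.001, 0.001]
force: [0.6, -0.4, -0.7]
finger_gap: 0.0871
gripper_force: 0.0
time_s: 22.4
ee_pos: [0.6042, -0.2241, 0.2017]
ee_rot: [0.185, 0.983, 0.0, 0.001]
force: [0.7, -0.6, 0.1]
finger_gap: 0.087
gripper_force: 0.0
time_s: 22.52
ee_pos: [0.6034, -0.226, 0.2016]
ee_rot: [0.187, 0.982, -0.001, 0.0]
force: [0.3, -0.3, 0.7]
finger_gap: 0.0868
gripper_force: 0.0
top tin (306, array([0.5333, 0.0716]), array([0.5334, 0.0717, 0.06  ]), array([0.085, 0.085, 0.008])) cuprim (222, array([0.5332, 0.0718]), array([0.5338, 0.0716, 0.0974]), array([0.065, 0.064, 0.007])) brass (130, array([ 0.6042, -0.221 ]), array([ 0.6029, -0.2209,  0.1231]), array([0.046, 0.049, 0.006]))
side tin (205, array([0.5322, 0.0687]), array([0.5302, 0.0632, 0.06  ]), array([0.078, 0.079, 0.008])) cuprim (145, array([0.5321, 0.0687]), array([0.5328, 0.0697, 0.0972]), array([0.064, 0.068, 0.006])) brass (93, array([ 0.6036, -0.224 ]), array([ 0.6043, -0.2319,  0.1229]), array([0.047, 0.034, 0.006]))
```

View pics/side4.png

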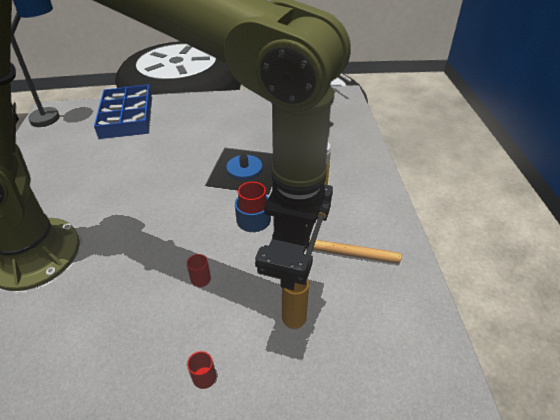

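The red cup (252,195) stands concentric in the tin, within 0.5 mm, with its rim at the expected height; the gripper is over the brass cup (295,300).

```bash
python3 -m crank '[[[0,0,0],[0,0.08,-0.8],1],[[0,0,0],[0,0,-0.8],1],[[0,0,0],[0,0,-0.8],1],[[0,0,0],[0,0,-0.7],1],[[0,0,0],[0,0,-0.32],1],[[0,0,0],[0,0,0],1],[[0,0,0],[0,0,0],-1],[[0,0,0],[0,0,0],-1],[[0,0,0],[0,0,0],-1],[[0,0,0],[0,0,0],-1],[[0,0,0],[0,0,0],-1],[[0,0,0],[0,0,0],-1]]'
python3 -m crank '[[[0,0,0],[0,0,0],-1],[[0,0,0],[0,0,0],-1]]'
```

```text
time_s: 24.12
ee_pos: [0.6038, -0.2215, 0.1153]
ee_rot: [0.185, 0.983, -0.0, 0.0]
force: [-0.1, -0.1, 0.8]
finger_gap: 0.0494
gripper_force: 30.0
time_s: 24.38
ee_pos: [0.6038, -0.2215, 0.1152]
ee_rot: [0.185, 0.983, -0.0, 0.0]
force: [-0.6, 0.2, 1.8]
finger_gap: 0.05
gripper_force: 30.0
```

```bash
python3 -m crank '[[[0,0,0],[0,0,0.6],-1],[[0,0,0],[0,0,1],-1],[[0,0,0],[0,0,1],-1],[[0,0,0],[0,0,1],-1],[[0,0,0],[0,0,1],-1],[[0,0,0],[0,0,0.6],-1],[[0,0,0],[0,0,0],-1]]'
python3 -m crank '[[[0,0,0],[-0.237,0.972,0],-1],[[0,0,0],[-0.237,0.972,0],-1],[[0,0,0],[-0.237,0.972,0],-1],[[0,0,0],[-0.237,0.972,0],-1],[[0,0,0],[-0.237,0.972,0],-1],[[0,0,0],[-0.237,0.972,0],-1],[[0,0,0],[-0.237,0.972,0],-1],[[0,0,0],[-0.237,0.972,0],-1],[[0,0,0],[-0.237,0.972,0],-1],[[0,0,0],[-0.237,0.972,0],-1],[[0,0,0],[-0.237,0.972,0],-1],[[0,0,0],[-0.237,0.972,0],-1]]'
python3 -m crank '[[[0,0,0],[0,0,0],-1],[[0,0,0],[0,0,0],-1],[[0,0,0],[0,0,0],-1]]'
python3 - <<'E'
from m import *
e=robot.observe()["ee_pos"];print(e)
p=robot.get_image("side");P=cloud(p).reshape(-1,3);P=P[~np.isnan(P[:,0])]
print("red",fit(P,(.5327,.07),.098,.04,.031),"brass rim",fit(P,e[:2],e[2]+.008,.03,.023))
c=P[(np.hypot(*(P[:,:2]-e[:2]).T)<.03)&(P[:,2]<e[2]-.03)&(P[:,2]>.115)];
if len(c): print("brass wall x mid",(c[:,0].min()+c[:,0].max())/2,"zmin",c[:,2].min(),"ymin",c[:,1].min())
cv2.imwrite("pics/s5.png",cv2.resize(p["color"][100:280,170:370],None,fx=3,fy=3))
E
```

```text
time_s: 25.25
ee_pos: [0.6042, -0.2216, 0.2462]
ee_rot: [0.185, 0.983, 0.0, 0.001]
force: [0.3, 0.2, -3.0]
finger_gap: 0.0496
gripper_force: 30.0
time_s: 26.75
ee_pos: [0.5316, 0.0709, 0.2437]
ee_rot: [0.185, 0.983, -0.0, -0.001]
force: [-0.2, 0.5, -2.7]
finger_gap: 0.0494
gripper_force: 30.0
time_s: 27.12
ee_pos: [0.5327, 0.0688, 0.2448]
ee_rot: [0.186, 0.982, -0.0, -0.0]
force: [-0.5, 0.6, -3.0]
finger_gap: 0.0495
gripper_force: 30.0
[0.53271944 0.06884097 0.24477547]
red (111, array([0.5323, 0.0687]), array([0.5328, 0.066 , 0.0974]), array([0.063, 0.06 , 0.007])) brass rim (43, array([0.5329, 0.0663]), array([0.5482, 0.0611, 0.2523]), array([0.02 , 0.034, 0.007]))
brass wall x mid 0.5328759976338396 zmin 0.12944452910764903 ymin 0.03993904641668056
```

View pics/s5.png

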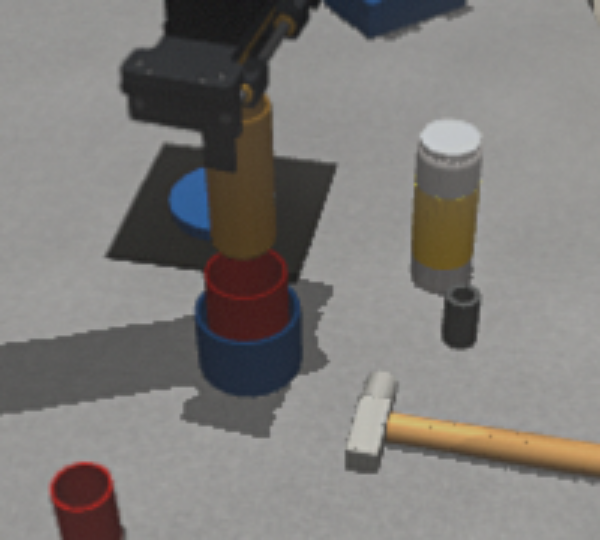

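Brass cup hangs upright directly above the red cup mouth (crop (245,250) over (247,270)). Lowering.

```bash
python3 -m crank '[[[0,0,0],[0,0.06,-0.5],-1],[[0,0,0],[0,0,-0.5],-1],[[0,0,0],[0,0,-0.4],-1],[[0,0,0],[0,0,-0.4],-1],[[0,0,0],[0,0,-0.4],-1],[[0,0,0],[0,0,0],-1]]'
python3 -m crank '[[[0,0,0],[0,0,-0.5],-1],[[0,0,0],[0,0,-0.5],-1],[[0,0,0],[0,0,-0.5],-1],[[0,0,0],[0,0,-0.4],-1],[[0,0,0],[0,0,-0.3],-1],[[0,0,0],[0,0,0],-1]]'
```

```text
time_s: 27.92
ee_pos: [0.532, 0.0716, 0.1891]
ee_rot: [0.185, 0.983, -0.0, -0.001]
force: [0.1, 0.3, -1.5]
finger_gap: 0.0496
gripper_force: 30.0
time_s: 28.68
ee_pos: [0.5323, 0.0716, 0.1344]
ee_rot: [0.185, 0.983, -0.0, -0.001]
force: [-0.2, -0.6, -2.9]
finger_gap: 0.0496
gripper_force: 30.0
```

```bash
python3 -m crank '[[[0,0,0],[0,-0.03,-0.12],-1],[[0,0,0],[0,0,-0.08],-1],[[0,0,0],[0,0,-0.04],-1],[[0,0,0],[0,0,0],-1]]'
python3 -m crank '[[[0,0,0],[0,0,-0.04],-1],[[0,0,0],[0,0,0],-1]]'
```

```text
time_s: 29.18
ee_pos: [0.5327, 0.071, 0.1291]
ee_rot: [0.185, 0.983, 0.0, 0.0]
force: [-0.5, 1.2, -1.9]
finger_gap: 0.0495
gripper_force: 30.0
time_s: 29.42
ee_pos: [0.5326, 0.071, 0.128]
ee_rot: [0.185, 0.983, 0.0, -0.0]
force: [-0.4, 0.4, -3.2]
finger_gap: 0.0495
gripper_force: 30.0
```

```bash
python3 -m crank '[[[0,0,0],[0,0,-0.04],-1],[[0,0,0],[0,0,0],-1]]'
python3 -m crank '[[[0,0,0],[0,0,-0.02],-1],[[0,0,0],[0,0,0],-1]]'
```

```text
time_s: 29.68
ee_pos: [0.5328, 0.0709, 0.1272]
ee_rot: [0.185, 0.983, 0.0, 0.0]
force: [-0.4, 0.7, -1.7]
finger_gap: 0.0494
gripper_force: 30.0
time_s: 29.92
ee_pos: [0.533, 0.0709, 0.1272]
ee_rot: [0.185, 0.983, 0.0, 0.0]
force: [-0.5, -1.2, 2.4]
finger_gap: 0.0496
gripper_force: 30.0
```

Contact at the expected height; releasing and rising.

```bash
python3 -m crank '[[[0,0,0],[0,0,0],1],[[0,0,0],[0,0,0],1],[[0,0,0],[0,0,0],1],[[0,0,0],[0,0,0],1],[[0,0,0],[0,0,0],1],[[0,0,0],[0,0,0.5],1],[[0,0,0],[0,0,1],1],[[0,0,0],[0,0,1],1],[[0,0,0],[0,0,1],1],[[0,0,0],[0,0,1],1],[[0,0,0],[0,-1,0],1],[[0,0,0],[0,-1,0],1]]'
python3 -m crank '[[[0,0,0],[0,-1,0],1],[[0,0,0],[0,-1,0],1],[[0,0,0],[0,-1,0],1],[[0,0,0],[0,-1,0],1],[[0,0,0],[0,-1,0],1],[[0,0,0],[0,-1,0],1],[[0,0,0],[0,0,0],1],[[0,0,0],[0,0,0],1]]'
python3 - <<'E'
from m import *
for n in("top","side"):
    p=robot.get_image(n);P=cloud(p).reshape(-1,3);P=P[~np.isnan(P[:,0])]
    print(n,"tin",fit(P,(.5325,.07),.06,.05,.0405),"red",fit(P,(.533,.07),.098,.04,.031),"brass",fit(P,(.533,.07),.136,.035,.023),"lid",fit(P,(.515,.2715),.018,.056,.035))
    cv2.imwrite(f"pics/{n}6.png",p["color"])
E
```

```text
time_s: 31.42
ee_pos: [0.5331, 0.0206, 0.2405]
ee_rot: [0.185, 0.983, 0.0, 0.001]
force: [-0.7, -0.2, 0.3]
finger_gap: 0.087
gripper_force: 0.0
time_s: 32.42
ee_pos: [0.5329, -0.1278, 0.2394]
ee_rot: [0.185, 0.983, 0.001, 0.0]
force: [0.0, 0.6, 0.5]
finger_gap: 0.0868
gripper_force: 0.0
top tin (300, array([0.5334, 0.0717]), array([0.5333, 0.0718, 0.0601]), array([0.086, 0.085, 0.008])) red (198, array([0.5334, 0.0718]), array([0.533 , 0.0717, 0.098 ]), array([0.064, 0.064, 0.008])) brass (183, array([0.5339, 0.0712]), array([0.5335, 0.0715, 0.1351]), array([0.049, 0.049, 0.006])) lid (1546, array([0.5144, 0.273 ]), array([0.5137, 0.2725, 0.0179]), array([0.1  , 0.1  , 0.008]))
side tin (83, array([0.5309, 0.0694]), array([0.5568, 0.0579, 0.0598]), array([0.034, 0.062, 0.007])) red None brass None lid None
```

View pics/side6.png

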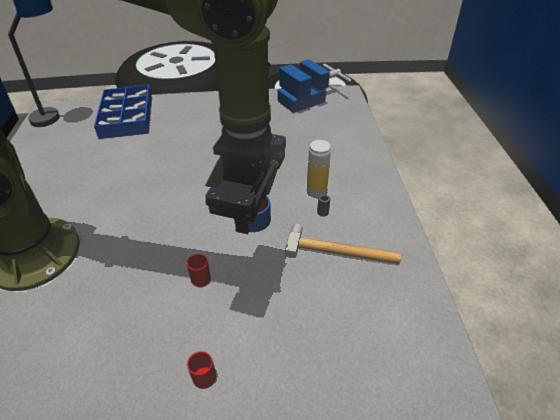

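The side view shows the arm clear, hiding most of the stack near (258,212), with the bystanders in place. From the top camera, the tin, red cup and brass cup are concentric within 1 mm, with rims at 0.060, 0.098 and 0.135 m. Handing in.

```bash
python3 -c "
from plant import robot
print(robot.sign_off())"
```

```text
the job is handed in; nothing more can be done
None
```

The lid lies knob up on the mat, and the red cup stands in the tin with the brass cup inside it, all within 1 mm of centre by the cameras. I handed the job in at about 32.5 s; sign-off returned no verdict.

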